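Hang the guard gate on the winder's two hinge pins and shut it

ROBOT

A 6-joint arm with a two-finger parallel gripper is mounted at the origin on the work surface. World frame = base frame: x ahead of the robot, y to its left, z up, the work surface at z = 0. Lengths are in m, angles in rad, forces in N, time in s.
With the tool pointing down it reaches from about 0.375 to 0.925 m from the base axis. Payload 5.7 kg.
Tool frame: the origin (TCP) lies between the finger pads; the fingertips stand 19 mm ahead of it and the grasp point (between the pads) is the TCP; y points along the fingers, x is the direction in which the jaws open and shut, and the axes are right-handed (so a half turn about y gives the same grasp; the last joint's range is limited). The gripper opens to 85 mm and grips with 20 to 120 N. Pads are 22 mm wide; open, the fingers measure 114 mm over their backs; the gripper's body (76 mm by 85 mm) begins 54 mm behind the grasp point. The pads swing forward as they close: fully open they stand 13 mm farther back than shut.
Start: joints at [-1.269, 0.359, 1.51, -0, 1.272, -0.115], TCP at [0.243, -0.549, 0.25] pointing down, gripper open.
Joint ranges: [-2.97, 2.97], [-1.01, 2.36], [0.21, 2.38], [-0.96, 4.11], [0.2, 2.71], [-2.98, 2.98]. Speed limits (rad/s): [2.39, 2.39, 3.14, 3.14, 3.14, 3.14].

INTERFACE

Orientations are given as a 3x3 rotation matrix whose columns are the frame's x, y, z axes.
In Python, from bench import sensors, viewer, env gives the robot as it stands. The module is installed in compiled form; this text tells all that it offers.
- The arm moves only by the shell command python3 -m pendant 'ROWS'. ROWS is JSON, a list of rows, each a list of 7 numbers: the shift along the world's x, y, z in cm, then the turn, a rotation vector about the world's x, y, z in rad, then the finger opening in cm, from 0 to 8.54. A call has 1 to 20 rows; each row shifts and turns the pose as measured when the row begins; what a row does not reach is not made up. A row lasts 1/12 s, in which the tool goes at most 41.7 mm and 7.16 degrees, less where a joint would pass 70% of its speed; a pose out of reach is approached as far as the arm can. A call is refused whole if a number of a shift passes 4.17 or a number of a turn 0.125, either way. A call with a gripper value outside its range is refused whole. The fingers move at their own pace and stop on an object; the grip force is fixed at half the most. Time passes only in rows, so rows that do not move let the fingers close. It gives the time, the measured TCP pose, the force and the opening at its end, in the units of the state.
- sensors.observe(): the state, without advancing time (a new reading comes with each control period).
- viewer.snapshot(name): name is "side" or "top"; returns the picture (400x640x3 uint8, blue, green, red); there is no depth.
- viewer.camera_model(name): a dict with "camera_matrix" (3x3 intrinsics, pixels), "rvec" (rotation vector, rad) and "tvec" (3), from world to camera coordinates, as OpenCV has them. Camera axes: x right, y down, z forward; pixel columns grow to the right and rows downward; lengths in m; the calibration is good to about 2 mm. A picture is of the moment at which its call begins. camera_model takes no time and is no camera call.
- env.finish_job(): hands the job in, once; it reports no verdict.
The state is a dict: "t": time; "joint_positions": joint angles; "qvel": joint speeds; "joint_torque": joint torques, N m; "tool_pos": TCP position; "tool_rot": TCP orientation; "force": force on the tool from outside, world axes, zero at the start; "wrist_torque": the same for the moment, N m; "opening": finger opening in m.
Only numpy, scipy, OpenCV 4.12 (cv2) and the standard library are available. Lean on these libraries where they do the work, as an engineer would, in place of code of your own. Each camera call takes 0.05 s, during which the arm holds its last target.

TASK

Lift the clear-paned guard gate out of its slotted stand, keep it upright, and hang it, held open, on the winder's hinge so that both knuckles drop fully home over both brass pins: the hinge bracket's sideways setting is not exactly known, so feel for the pins and press only lightly, never hard. Then gently swing the gate shut beneath the red keeper until it lies against the stop, let go of it, and leave the other things on the bench where they are.

Things in the scene. Friction and masses are not known exactly. Their poses are not given: they have to be found in the camera images.
- gate: Guard gate, 0.2 to 0.35 kg: plywood frame with a clear pane, two dark steel knuckles on one upright edge. Origin on the knuckles' common upright axis, level with the panel's lower edge; z up, x from the knuckles along the panel to its free edge, y across the thickness (10). Panel: x 14 to 130, z 0 to 125. Steel leaves on its faces reach x = 45 and add 0.8 each side.
- knuckle_low (a point): Centre of the lower knuckle's lower rim, 12 mm above the panel's lower edge. Knuckle: upright tube, outer diameter 21, bore 12, 16 high, open at both ends.
- knuckle_high (a point): Centre of the upper knuckle's lower rim, 92 mm above the panel's lower edge, 80 above the other; same tube.
- gate_grip (a point): Good place to grip the gate: the plain plywood top edge (10 mm thick, solid for 28 mm down), 55 mm from the knuckle axis, near the centre of mass. Axes as the gate's.
- gate_edge (a point): Middle of the gate's free edge, 130 mm from the knuckle axis, 62.5 mm above the panel's lower edge.
- stand: Fixed plywood stand: foot 130 x 85, 12 thick, with two cheeks 80 long, tops 42 above the table, forming a slot 12.4 wide along its x, where the gate stands upright on the foot. Lift the gate straight up by more than 35 to clear it. Origin: centre of the underside. The gate's x is the stand's x; the knuckles overhang its -x end.
- winder: Fixed winding machine, 290 deep, 230 wide, 170 high: plywood sides, aluminium angles, bare spool. Origin on the table in the plane of its open front, midway across; x points into the machine (away from the robot), y to its left, z up. The gate hangs at the left (+y) of the opening; shut, it lies along -y in the plane x = 0, its top edge 165 above the table. Open, it sticks out to -x.
- keeper (a point): On the winder: centre of the underside, 169 above the table, of a red tab 60 (x) by 50 (y), 10 thick, that covers the shut gate's free end. A gate fully home passes beneath with 4 to spare; none can be hung when shut. Below it a plywood stop (50 wide, z 50 to 150, rubber face 10 in front of this point in x, i.e. 5 behind the shut plane) meets the gate.
- hinge_nominal (a point): Nominal hinge axis at the lower hinge arm's upper face (52 above the table); axes as the winder's. Two arms (9 thick, 18 wide) each carry an upright brass pin on one axis: diameter 9, 16 high, round tip. The bracket of both is clamped firmly up to 6 mm left or right (winder's y) of this point: that offset is unmeasured, to be seen or felt. In x and z the point is true.
- upper_nominal (a point): The same nominal axis at the upper arm's upper face (132 above the table). Post at +y, near face 27 from the axis, top at 141. The upper arm bars the lower knuckle from straight above: bring the gate in level from the front (-x), knuckle rims just above the pin tips, then lower it 16 until both rims rest on the arms.
- tray: Grey parts tray 130 x 100 x 35 mm with a small brass standoff in it; leave alone.
- bobbin: Small empty black bobbin, 52 mm diameter, 34 high; leave alone.
- screwdriver: Green-handled screwdriver, 170 mm long, lying; leave alone.
- wood_block: Wooden block 70 x 45 x 22 mm; leave alone.
- brass_cup: Brass cup, 64 mm diameter, 50 high; leave alone.
- wrench: Steel wrench, 150 mm long, lying; leave alone.
- flange: Orange ring, 90 mm diameter, 8 thick, lying; leave alone.
Things that resemble listed ones, but are neither listed nor needed, are in the scene too. What is shaped like the gate but green or turquoise is not meant.

How it is judged:
On the way, in this order (a step that is already met when the one before it is completed fails the run):
1. the gate is lifted out of the stand (height (world z) of gate above 0.045 m and contact force between gate and stand below 0.01 N), for 0.2 s.
2. both knuckles are fully home on the pins while the gate is still open (free edge at least 20 mm in front of shut) (x of gate in the frame of winder between -0.004 and 0.004 m and y of gate in the frame of winder between 0.057 and 0.073 m and z of gate in the frame of winder between 0.03 and 0.0435 m and angle between gate's own z axis and vertical below 0.08 rad and x of gate_edge in the frame of winder below -0.02 m), for 0.2 s.
At the end, for the whole second after the job is handed in: The gate hangs on both pins, fully home (within 3.5 mm of resting height, upright within 0.08 rad) and shut: its free edge within 10 mm of the shut plane, against the stop and beneath the keeper; at rest and released (x of gate in the frame of winder between -0.004 and 0.004 m and y of gate in the frame of winder between 0.057 and 0.073 m and z of gate in the frame of winder between 0.03 and 0.0435 m and angle between gate's own z axis and vertical below 0.08 rad and x of gate_edge in the frame of winder between -0.01 and 0.012 m and y of gate_edge in the frame of winder between -0.077 and -0.053 m and linear speed of gate below 0.01 m/s and contact force between gate and the fingers below 0.01 N); the robot touches nothing.
It fails at once if the gate is pressed against the winder, its hinge or stop with more than 30 N (contact force between gate and winder above 30 N).
It fails at once if the gate is tipped more than 0.35 rad from upright (angle between gate's own z axis and vertical above 0.35 rad).
It fails at once if a bystander is moved more than 20 mm (distance of any of tray, bobbin, screwdriver, wood_block, brass_cup, wrench, flange from where it was at the start of the episode above 0.02 m).
It also fails if it takes over 72 s, if anything falls off the work surface, if the arm or the gripper's body presses on something with over 40 N, if the wrist force passes 120 N, or if a joint passes its speed limit or range.

## Working session

There is one attempt and no reset: what is moved stays moved. The work goes in short steps, Python scripts to look and compute and a shell command to move; the robot and the scene stay as the last step left them, time stands still between calls to the robot, and variables do not carry over. Pictures are saved under pics/ and viewed, and the job is handed in when it is done.

```bash
mkdir -p pics
python3 - <<'E'
from bench import sensors, viewer, env
import cv2
s=sensors.observe();print(s['t'],s['tool_pos'],s['tool_rot'],s['opening'],s['force'])
for n in("side","top"):
    cv2.imwrite(f"pics/{n}0.png",viewer.snapshot(n)); print(n,viewer.camera_model(n))
E
```

```text
0.0 [ 0.24270513 -0.54800466  0.24944343] [[ 4.04815671e-01 -5.31977081e-04  9.14398157e-01]
 [-9.14396455e-01  1.77959646e-03  4.04815953e-01]
 [-1.84261253e-03 -9.99998275e-01  2.33970577e-04]] 0.08529031404716184 [-0.4519065   0.00468039 -1.48682603]
side {'camera_matrix': array([[373.90347899,   0.        , 319.8935746 ],
       [  0.        , 373.90347899, 195.35328357],
       [  0.        ,   0.        ,   1.        ]]), 'rvec': array([ 0.11861875, -2.8363497 ,  1.3221155 ]), 'tvec': array([0.50119614, 0.12909404, 1.27223299])}
top {'camera_matrix': array([[362.965149  ,   0.        , 319.58387301],
       [  0.        , 362.965149  , 198.67265749],
       [  0.        ,   0.        ,   1.        ]]), 'rvec': array([ 2.15626608, -2.19054136,  0.10957133]), 'tvec': array([0.01249089, 0.51840315, 1.11755459])}
```

View pics/side0.png

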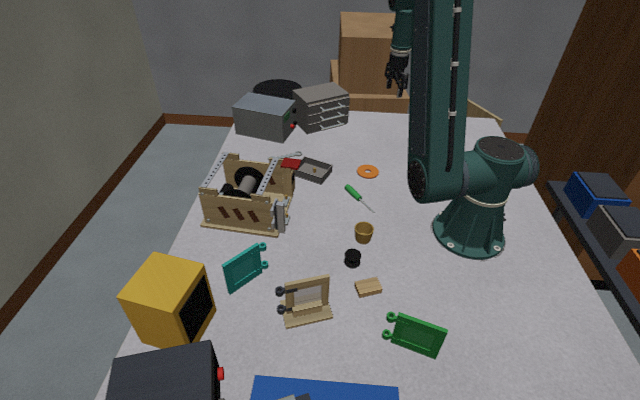

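View pics/top0.png

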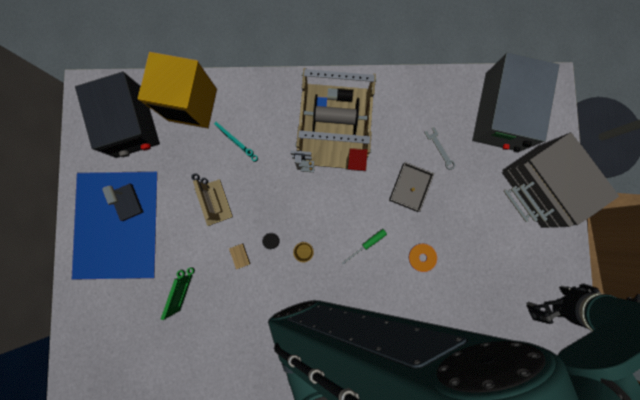

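Three gate-shaped things: plywood with pane (side 305,298 / top 208,198), turquoise (side 245,267), green (side 418,333). The plywood one with dark knuckles standing in a slotted stand fits. I'll confirm it in enlarged crops.

```bash
cat > h.py <<'E'
import numpy as np, cv2
from bench import sensors, viewer, env
def cam(n):
    m=viewer.camera_model(n);R=cv2.Rodrigues(m['rvec'])[0];return m['camera_matrix'],R,np.array(m['tvec']).ravel(),m['rvec']
def ray(n,uv):
    K,R,t,_=cam(n);d=R.T@np.linalg.inv(K)@np.array([uv[0],uv[1],1.]);return -R.T@t,d
def onz(n,uv,z):
    o,d=ray(n,uv);return o+d*(z-o[2])/d[2]
def tri(uvs,uvt):
    A=[];b=[]
    for n,uv in(("side",uvs),("top",uvt)):
        o,d=ray(n,uv);d=d/np.linalg.norm(d);P=np.eye(3)-np.outer(d,d);A.append(P);b.append(P@o)
    return np.linalg.lstsq(np.vstack(A),np.hstack(b),rcond=None)[0]
def proj(n,p):
    K,R,t,rv=cam(n);return cv2.projectPoints(np.array(p,float).reshape(-1,1,3),rv,t,K,None)[0].reshape(-1,2)
def crop(im,x,y,w,h,f):
    return cv2.resize(im[y:y+h,x:x+w],None,fx=f,fy=f,interpolation=cv2.INTER_CUBIC)
E
python3 - <<'E'
from h import *
s=cv2.imread('pics/side0.png');t=cv2.imread('pics/top0.png')
a=crop(s,265,260,80,75,5);b=crop(t,180,165,80,75,5)
cv2.imwrite('pics/cg.png',np.hstack([a,b]))
a=crop(s,195,145,120,95,6.6)
cv2.imwrite('pics/cws.png',a)
cv2.imwrite('pics/cwt.png',crop(t,280,60,110,120,5))
for n in("side","top"): print(ray(n,(320,200)))
E
```

```text
(array([0.45584678, 0.92624473, 0.90593268]), array([ 0.0399455 , -0.75642233, -0.65298096]))
(array([0.40793604, 0.00949242, 1.16246471]), array([ 0.09313059, -0.0056208 , -0.99564541]))
```

View pics/cg.png

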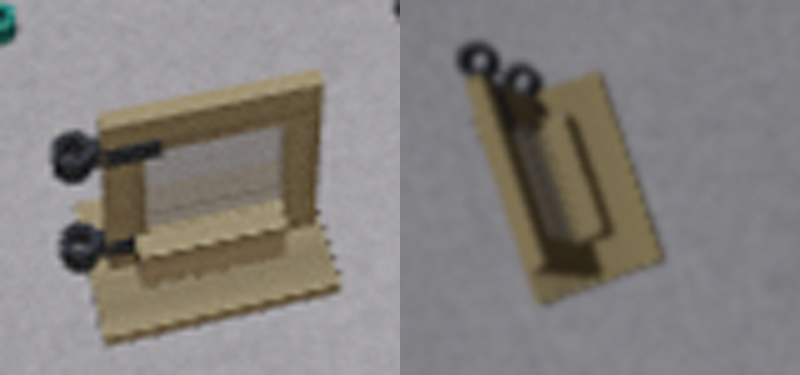

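View pics/cws.png

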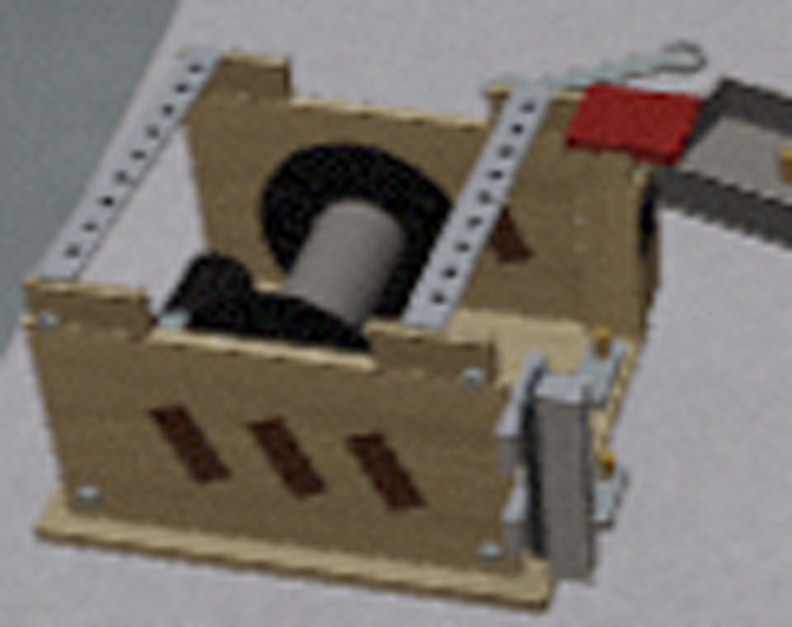

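View pics/cwt.png

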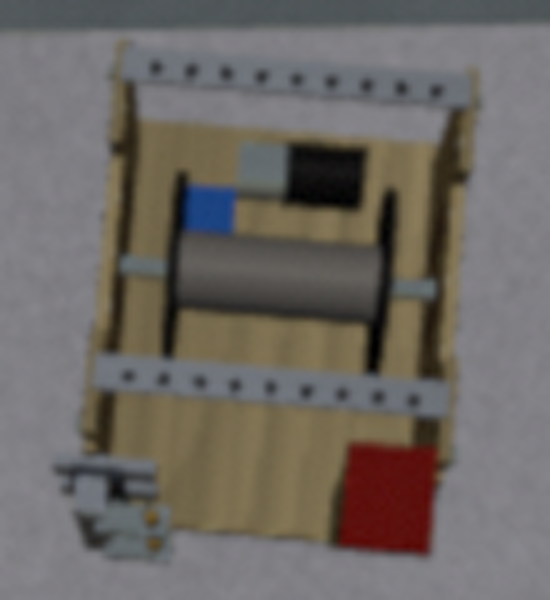

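Crop confirms: plywood frame, clear pane, two dark steel knuckles, in slotted stand. Now measure the gate, pins, red tab and winder axes.

Run:
```python
from h import *
s=cv2.imread('pics/side0.png');t=cv2.imread('pics/top0.png')
def cents(n,im,lo,hi,box):
    x,y,w,h=box;c=cv2.cvtColor(im[y:y+h,x:x+w],cv2.COLOR_BGR2HSV)
    m=cv2.inRange(c,np.array(lo),np.array(hi));k,l,st,ce=cv2.connectedComponentsWithStats(m)
    for i in range(1,k):
        if st[i,4]>3: print(n,st[i],ce[i]+[x,y])
    return m
# pins: brass
cents('pins side',s,(12,120,80),(30,255,255),(280,190,15,35))
cents('pins top',t,(12,120,60),(30,255,255),(303,155,14,20))
for n,im,b in(('red s',s,(275,150,35,25)),('red t',t,(340,140,35,40))):
    x,y,w,h=b;m=cv2.inRange(cv2.cvtColor(im[y:y+h,x:x+w],cv2.COLOR_BGR2HSV),(0,150,60),(8,255,255))|cv2.inRange(cv2.cvtColor(im[y:y+h,x:x+w],cv2.COLOR_BGR2HSV),(170,150,60),(180,255,255))
    c=max(cv2.findContours(m,0,2)[0],key=cv2.contourArea);print(n,cv2.contourArea(c),cv2.boxPoints(cv2.minAreaRect(c))+[x,y])
# dark knuckles
cents('kn s',s,(0,0,0),(180,255,75),(270,280,25,35))
cents('kn t',t,(0,0,0),(180,255,75),(188,168,24,20))
print('top pins', onz('top',(310.6,163.6),.148),onz('top',(310.6,169),.068))
print('tri', tri((286.1,196.5),(310.6,163.6)),tri((286.8,215),(310.6,169)))
# stand foot corners in top (z=.012): crop coords
for q in [(600,72),(662,262),(543,303)]:
    print('foot',onz('top',(180+(q[0]-400)/5,165+q[1]/5),.012))
for q in [(103,342),(340,288),(320,225)]:
    print('foot side',onz('side',(265+q[0]/5,260+q[1]/5),.0 if q[1]>280 else .012))
# gate top face corners side z=.137
for q in [(100,122),(320,80),(322,72),(100,113)]:
    print('gtop side',onz('side',(265+q[0]/5,260+q[1]/5),.137))
for q in [(478,62),(522,80)]:
    print('kn top',onz('top',(180+(q[0]-400)/5,165+q[1]/5),.12 if q[0]<500 else .040))
for q in [(75,155),(82,245)]:
    print('kn side',onz('side',(265+q[0]/5,260+q[1]/5),.112 if q[1]<200 else .032))
```

```text
pins side [4 4 4 5 8] [285.75  195.625]
pins side [ 6 24  2  3  4] [286.5  214.75]
red s 151.5 [[280.52475262 167.75247383]
 [281.5643568  157.3564353 ]
 [300.17821884 159.21782112]
 [299.13861465 169.61385918]]
red t 331.5 [[348. 149.]
 [367. 149.]
 [367. 169.]
 [348. 169.]]
kn s [  6   7  19  10 109] [283.11926606 290.87155963]
kn s [ 7 25 16  9 82] [283.08536585 309.01219512]
kn t [  4   6  17  14 122] [200.37704918 181.1147541 ]
top pins [0.60685975 0.0287467  0.148     ] [0.60582333 0.03049118 0.068     ]
tri [0.6102225  0.02897316 0.13656945] [0.60963133 0.03070006 0.05770918]
foot [0.58671668 0.3217495  0.012     ]
foot [0.46455552 0.28123116 0.012     ]
foot [0.43983944 0.35615986 0.012     ]
foot side [0.5639917  0.40339802 0.        ]
foot side [0.44065232 0.36060865 0.        ]
foot side [0.45364314 0.33021666 0.012     ]
gtop side [0.56614149 0.36430072 0.137     ]
gtop side [0.45856532 0.32861399 0.137     ]
gtop side [0.45782047 0.32346977 0.137     ]
gtop side [0.56692365 0.35891171 0.137     ]
kn top [0.57688415 0.36317214 0.12      ]
kn top [0.57807587 0.36270491 0.04      ]
kn side [0.57936382 0.3671386  0.112     ]
kn side [0.57932328 0.36696157 0.032     ]
```

Run:
```python
from h import *
T=lambda q:(280+q[0]/5,60+q[1]/5)
S=lambda q:(195+q[0]/6.6,145+q[1]/6.6)
P=lambda n,q,z:onz(n,q,z)[:2]
def ang(a,b): d=b-a; return np.round(a,4),np.round(b,4),np.degrees(np.arctan2(d[1],d[0])),np.hypot(*d)
print('front bar top',ang(P('top',T((95,385)),.17),P('top',T((450,412)),.17)))
print('back bar top edge',ang(P('top',T((128,45)),.17),P('top',T((478,73)),.17)))
print('left bar ends L',ang(P('top',T((85,450)),.15),P('top',T((118,50)),.15)))
print('tab front edge',ang(P('top',T((335,545)),.179),P('top',T((428,553)),.179)))
print('tab left',ang(P('top',T((335,545)),.179),P('top',T((350,443)),.179)))
print('tab right',ang(P('top',T((428,553)),.179),P('top',T((437,447)),.179)))
print('base left side',ang(P('side',S((548,608)),0),P('side',S((38,535)),0)))
print('front bar side view L->R',ang(P('side',S((440,328)),.17),P('side',S((550,95)),.17)))
print('tab side',[P('side',S(q),.179) for q in((567,142),(590,85),(700,97),(675,162-9))])
```

```text
front bar top (array([0.6784, 0.0597]), array([ 0.66  , -0.1382]), np.float64(-95.30724323224034), np.float64(0.19876236757876972))
back bar top edge (array([0.8758, 0.0389]), array([ 0.8563, -0.1599]), np.float64(-95.59065666284376), np.float64(0.199724436018895))
left bar ends L (array([0.6462, 0.0668]), array([0.8823, 0.0453]), np.float64(-5.200887795009214), np.float64(0.23704478008019106))
tab front edge (array([ 0.5842, -0.0715]), array([ 0.579 , -0.1225]), np.float64(-95.8621525471755), np.float64(0.05120958634806571))
tab left (array([ 0.5842, -0.0715]), array([ 0.6411, -0.0811]), np.float64(-9.585042361919175), np.float64(0.057689761156683964))
tab right (array([ 0.579 , -0.1225]), array([ 0.6381, -0.1291]), np.float64(-6.405799451219496), np.float64(0.05950819930465946))
base left side (array([0.636 , 0.0784]), array([0.9045, 0.0522]), np.float64(-5.575097521445154), np.float64(0.2698035340817635))
front bar side view L->R (array([0.6797, 0.0667]), array([ 0.659 , -0.1252]), np.float64(-96.14676540407079), np.float64(0.1930527261396124))
tab side [array([ 0.64159404, -0.07236088]), array([ 0.63746063, -0.12352667]), array([ 0.57968969, -0.11873841]), array([ 0.5866501 , -0.06869126])]
```

```bash
python3 -m pendant '[[1.8,3.6,0,0,0,0,8.5],[1.8,3.6,0,0,0,0,8.5],[1.8,3.6,0,0,0,0,8.5],[1.8,3.6,0,0,0,0,8.5],[1.8,3.6,0,0,0,0,8.5],[1.8,3.6,0,0,0,0,8.5],[1.8,3.6,0,0,0,0,8.5],[1.8,3.6,0,0,0,0,8.5],[1.8,3.6,0,0,0,0,8.5],[1.8,3.6,0,0,0,0,8.5],[1.8,3.6,0,0,0,0,8.5],[1.8,3.6,0,0,0,0,8.5]]'
```

```text
t: 1.1
tool_pos: [0.4569, -0.1062, 0.2458]
tool_rot: [[0.392, -0.004, 0.92], [-0.92, 0.001, 0.392], [-0.002, -1.0, -0.003]]
force: [1.6, -0.8, 1.0]
opening: 0.0852
```

```bash
python3 -m pendant '[[0.59,3.75,0,0,0,-0.007,6],[0.59,3.75,0,0,0,-0.007,6],[0.59,3.75,0,0,0,-0.007,6],[0.59,3.75,0,0,0,-0.007,6],[0.59,3.75,0,0,0,-0.007,6],[0.59,3.75,0,0,0,-0.007,6],[0.59,3.75,0,0,0,-0.007,6],[0.59,3.75,0,0,0,-0.007,6],[0.59,3.75,0,0,0,-0.007,6],[0.59,3.75,0,0,0,-0.007,6],[0.59,3.75,0,0,0,-0.007,6],[0.59,3.75,0,0,0,-0.007,6],[0,0,0,0,0,0,6],[0,0,0,0,0,0,6]]'
python3 - <<'E'
from h import *
s=sensors.observe();print(s['tool_pos'],s['tool_rot'],s['joint_positions'],s['force'])
a=viewer.snapshot('side');b=viewer.snapshot('top');cv2.imwrite('pics/s1.png',a);cv2.imwrite('pics/t1.png',b)
cv2.imwrite('pics/c1.png',np.hstack([crop(a,250,200,110,140,3.6),crop(b,160,120,110,140,3.6)]))
E
```

```text
t: 2.27
tool_pos: [0.5263, 0.3759, 0.2414]
tool_rot: [[0.318, -0.007, 0.948], [-0.948, 0.001, 0.318], [-0.003, -1.0, -0.006]]
force: [-1.2, -0.2, -0.1]
opening: 0.0599
[0.5263278  0.37587147 0.24141081] [[ 0.31765528 -0.00668357  0.94818271]
 [-0.94820082  0.0011504   0.31766945]
 [-0.00321396 -0.999977   -0.00597194]] [0.51106918 0.43547403 1.40964155 0.00443187 1.30174655 1.7574092 ] [-1.22104686 -0.2426651  -0.14524138]
```

View pics/c1.png

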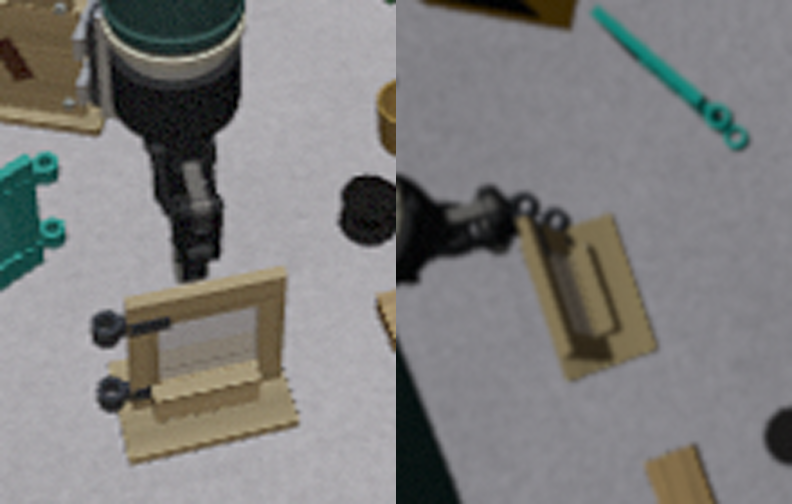

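```bash
python3 -m pendant '[[-0.2,-1.4,0,-0.001,-0.006,0,6],[-0.1,-1.4,0,0,0,0,6],[0,0,-1.5,0,0,0,6],[0,0,-1.5,0,0,0,6],[0,0,0,0,0,0,6],[0,0,0,0,0,0,6]]'
python3 - <<'E'
from h import *
a=viewer.snapshot('side');b=viewer.snapshot('top')
print(sensors.observe()['tool_pos'],sensors.observe()['tool_rot'][:,1])
cv2.imwrite('pics/c2.png',np.hstack([crop(a,250,200,110,140,3.6),crop(b,160,120,110,140,3.6)]))
E
```

```text
t: 2.87
tool_pos: [0.5226, 0.3348, 0.212]
tool_rot: [[0.309, -0.002, 0.951], [-0.951, -0.003, 0.309], [0.002, -1.0, -0.002]]
force: [0.5, -0.0, 0.3]
opening: 0.06
[0.52271848 0.33543009 0.21233964] [-0.00130373 -0.0023111  -0.99999648]
```

View pics/c2.png

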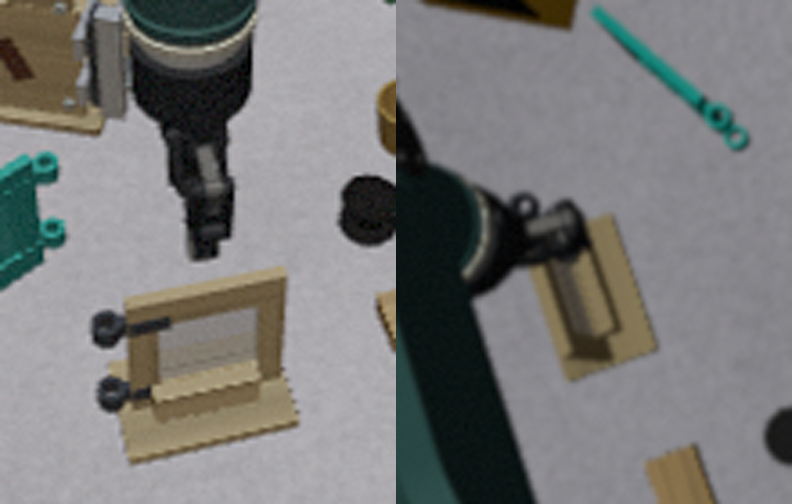

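```bash
python3 -m pendant '[[0.15,1.1,-1.5,0,0,0.005,6],[0,0,-1.5,0,0,0,6],[0,0,-1.5,0,0,0,6],[0,0,-1.0,0,0,0,6],[0,0,0,0,0,0,6],[0,0,0,0,0,0,6]]'
python3 - <<'E'
from h import *
a=viewer.snapshot('side');b=viewer.snapshot('top')
print(sensors.observe()['tool_pos'],sensors.observe()['tool_rot'][:,1])
cv2.imwrite('pics/c3.png',np.hstack([crop(a,250,200,110,140,3.6),crop(b,160,120,110,140,3.6)]))
E
```

```text
t: 3.47
tool_pos: [0.5273, 0.3505, 0.1565]
tool_rot: [[0.314, 0.006, 0.949], [-0.949, 0.003, 0.314], [-0.001, -1.0, 0.006]]
force: [-0.7, 0.2, -0.3]
opening: 0.0599
[0.52733818 0.35039116 0.15700918] [ 0.00605731  0.00288002 -0.99997751]
```

View pics/c3.png

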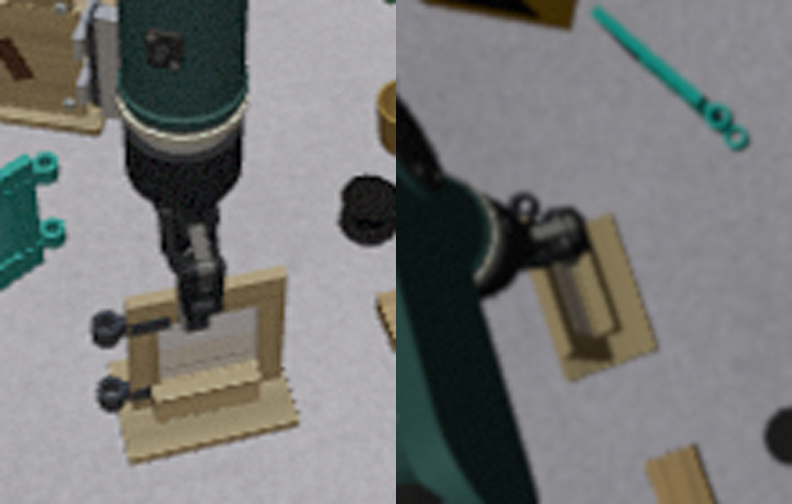

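```bash
python3 -m pendant '[[-0.25,-0.25,-0.8,-0.002,0.004,0,5],[0,0,-0.8,0,0,0,4],[0,0,-0.7,0,0,0,4],[0,0,0,0,0,0,4],[0,0,0,0,0,0,4],[0,0,0,0,0,0,4]]'
```

```text
t: 4.07
tool_pos: [0.5257, 0.3483, 0.1337]
tool_rot: [[0.314, 0.005, 0.949], [-0.949, 0.002, 0.314], [-0.001, -1.0, 0.005]]
force: [-0.4, 0.5, -0.3]
opening: 0.04
```

```bash
python3 -m pendant '[[-0.1,-0.1,-0.1,-0.002,0.005,0,3],[0,0,0,0,0,0,2],[0,0,0,0,0,0,1.5],[0,0,0,0,0,0,0.5],[0,0,0,0,0,0,0.5],[0,0,0,0,0,0,0.5],[0,0,0,0,0,0,0.5]]'
```

```text
t: 4.65
tool_pos: [0.5251, 0.3474, 0.1333]
tool_rot: [[0.314, 0.0, 0.949], [-0.949, 0.001, 0.314], [-0.001, -1.0, 0.001]]
force: [0.2, -0.1, -0.3]
opening: 0.009
```

```bash
python3 -m pendant '[[0,0,0.3,0,0,0,0.5],[0,0,0.6,0,0,0,0.5],[0,0,1,0,0,0,0.5],[0,0,1,0,0,0,0.5],[0,0,1,0,0,0,0.5],[0,0,1,0,0,0,0.5],[0,0,1,0,0,0,0.5],[0,0,0.8,0,0,0,0.5],[0,0,0,0,0,0,0.5],[0,0,0,0,0,0,0.5],[0,0,0,0,0,0,0.5]]'
python3 - <<'E'
from h import *
a=viewer.snapshot('side');b=viewer.snapshot('top')
s=sensors.observe();print(s['tool_pos'],s['tool_rot'],s['force'],s['wrist_torque'],s['opening'])
cv2.imwrite('pics/c4.png',np.hstack([crop(a,250,200,110,140,3.6),crop(b,160,120,110,140,3.6)]))
E
```

```text
t: 5.57
tool_pos: [0.5253, 0.3475, 0.2099]
tool_rot: [[0.314, 0.003, 0.949], [-0.949, 0.002, 0.314], [-0.001, -1.0, 0.004]]
force: [-0.1, -0.3, -2.5]
opening: 0.0089
[0.52488554 0.34730149 0.2092763 ] [[ 3.14068456e-01  2.12270611e-03  9.49397967e-01]
 [-9.49399971e-01  1.58382792e-03  3.14065578e-01]
 [-8.37014085e-04 -9.99996493e-01  2.51272751e-03]] [-0.17492866  0.55121862 -2.2709245 ] [ 0.01692425 -0.03172039  0.0148183 ] 0.008421833923959956
```

View pics/c4.png

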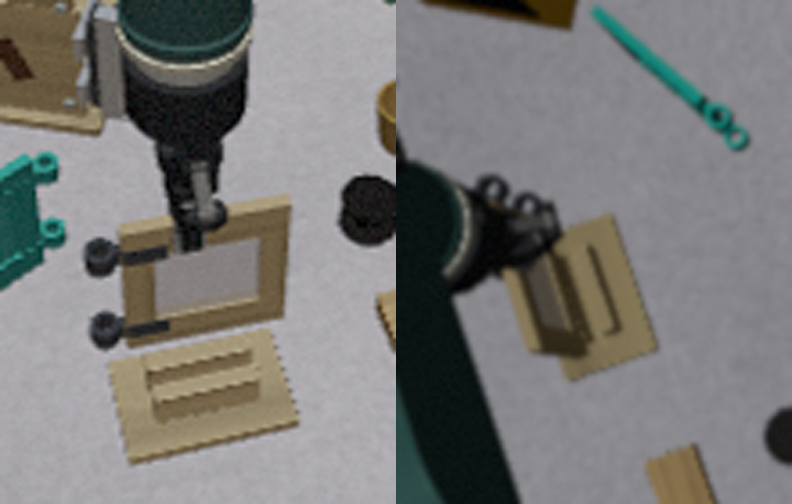

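```bash
python3 -m pendant '[[-0.2,-1,0,0,0,-0.015,0.5],[-0.2,-1.9,0,0,0,-0.015,0.5],[-0.2,-1.9,0,0,0,-0.015,0.5],[-0.2,-1.9,0,0,0,-0.015,0.5],[-0.2,-1.9,0,0,0,-0.015,0.5],[-0.2,-1.9,0,0,0,-0.015,0.5],[-0.2,-1.9,0,0,0,-0.015,0.5],[-0.2,-1.9,0,0,0,-0.015,0.5],[-0.2,-1.9,0,0,0,-0.015,0.5],[-0.2,-1.9,0,0,0,-0.015,0.5],[-0.2,-1.9,0,0,0,-0.015,0.5],[-0.2,-1.9,0,0,0,-0.015,0.5],[-0.2,-1.9,0,0,0,-0.015,0.5],[-0.2,-1.9,0,0,0,-0.015,0.5],[-0.2,-1.9,0,0,0,-0.015,0.5],[-0.2,-1.5,0,0,0,-0.015,0.5],[0,-1,0,0,0,0,0.5],[0,0,0,0,0,0,0.5],[0,0,0,0,0,0,0.5],[0,0,0,0,0,0,0.5]]'
python3 - <<'E'
from h import *
a=viewer.snapshot('side');b=viewer.snapshot('top');cv2.imwrite('pics/s5.png',a);cv2.imwrite('pics/t5.png',b)
s=sensors.observe();print(s['tool_pos'],s['tool_rot'],s['force'],s['wrist_torque'],s['joint_positions'])
cv2.imwrite('pics/c5.png',np.hstack([crop(a,240,160,110,100,3.6),crop(b,280,130,110,100,3.6)]))
E
```

```text
t: 7.33
tool_pos: [0.4752, 0.0225, 0.1979]
tool_rot: [[0.055, -0.022, 0.998], [-0.998, -0.004, 0.055], [0.003, -1.0, -0.022]]
force: [0.7, 0.3, -2.0]
opening: 0.0086
[0.47531943 0.02288943 0.19799892] [[ 0.05595154 -0.02212871  0.99818823]
 [-0.99842884 -0.00428893  0.05586994]
 [ 0.00304483 -0.99974593 -0.02233392]] [ 0.8045437   0.35962793 -2.06934188] [ 0.03205304 -0.03434191  0.03001514] [-0.09243856  0.25207462  1.81974663 -0.00711532  1.09142222  1.42576085]
```

View pics/c5.png

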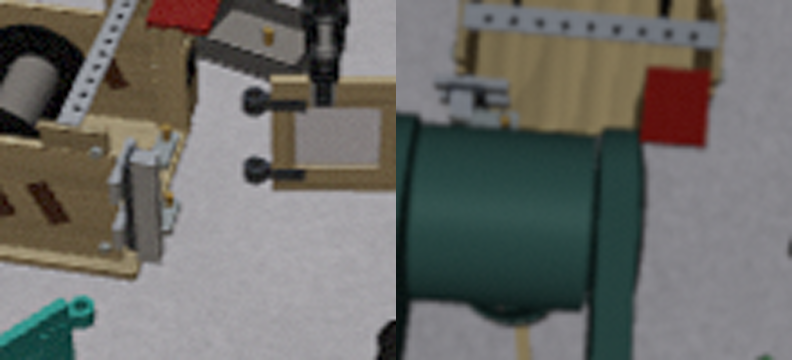

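```bash
python3 -m pendant '[[1,0.2,-0.4,0.004,-0.018,0,0.5],[1,0.2,-0.4,0,0,0,0.5],[1,0.2,-0.4,0,0,0,0.5],[0.8,0,-0.3,0,0,0,0.5],[0,0,0,0,0,0,0.5],[0,0,0,0,0,0,0.5],[0,0,0,0,0,0,0.5]]'
python3 - <<'E'
from h import *
a=viewer.snapshot('side')
s=sensors.observe();print(s['tool_pos'],s['tool_rot'],s['force'],s['wrist_torque'])
cv2.imwrite('pics/s6.png',a)
cv2.imwrite('pics/c6.png',crop(a,265,175,100,70,8))
E
```

```text
t: 8.02
tool_pos: [0.5194, 0.0327, 0.1806]
tool_rot: [[0.061, -0.001, 0.998], [-0.998, 0.001, 0.061], [-0.001, -1.0, -0.001]]
force: [-0.6, -0.3, -1.3]
opening: 0.0091
[0.51915843 0.03269762 0.18059552] [[ 6.05372305e-02 -1.29184688e-03  9.98165104e-01]
 [-9.98165433e-01  9.29946372e-04  6.05384540e-02]
 [-1.00644643e-03 -9.99998733e-01 -1.23318052e-03]] [ 0.35903041  0.59754089 -2.01787352] [0.08189045 0.02982376 0.05151334]
```

View pics/c6.png

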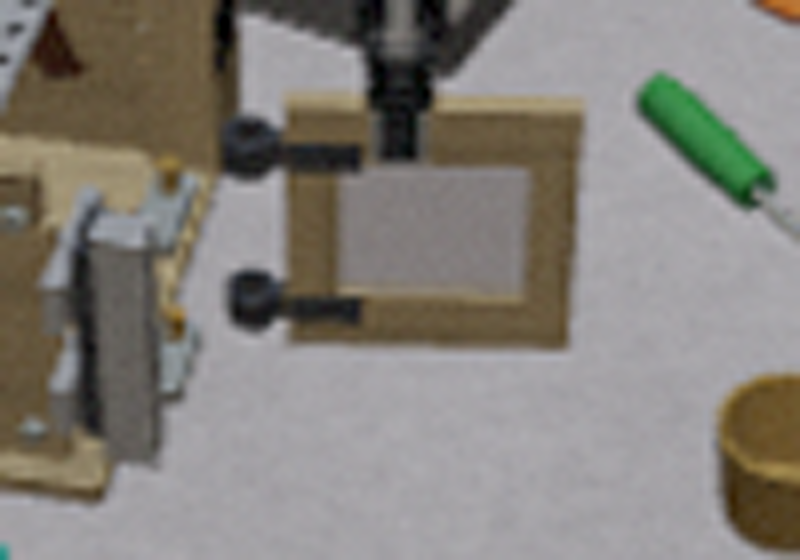

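Run:
```python
from h import *
a=cv2.imread('pics/s6.png')
c=lambda p:(np.array(p)-[265,175])*8
ax=(.5759,.0361)
print('exp kn',c(proj('side',[(*ax,.159),(*ax,.079)])))
print('ray kn',onz('side',(265+250/8,175+147/8),.159),onz('side',(265+254/8,175+300/8),.079))
print('exp pin',c(proj('side',[(.6085,.0296,.148),(.6085,.0296,.132),(.6085,.0296,.068),(.6085,.0296,.052)])))
print('edge', c(proj('side',[(.5759-.130*.998,.0361-.13*.0605,z) for z in(.0593,.1843)])))
def comp(box,lo,hi):
    x,y,w,h=box;m=cv2.inRange(cv2.cvtColor(a[y:y+h,x:x+w],cv2.COLOR_BGR2HSV),lo,hi)
    k,l,st,ce=cv2.connectedComponentsWithStats(m)
    for i in range(1,k):
        if st[i,4]>2: print((st[i][:2]+[x,y]-[265,175])*8,st[i][2:4]*8,c(ce[i]+[x,y]))
comp((280,190,15,35),(12,120,80),(30,255,255))
comp((291,185,11,32),(0,0,0),(180,255,70))
for q in((170,165),(175,312)): pass
print(onz('side',(265+169.5/8,175+172/8),.140),onz('side',(265+175.5/8,175+320/8),.060))
```

```text
exp kn [[254.42131974 146.10690224]
 [257.72431832 297.20557033]]
ray kn [0.57754611 0.03681278 0.159     ] [0.57720533 0.0379112  0.079     ]
exp pin [[174.63466298 151.75685741]
 [176.00121037 182.63384456]
 [181.23877937 300.97613754]
 [182.49386127 329.33457446]]
edge [[574.37693712 340.43651109]
 [591.28679679 104.16773106]]
[160 152] [24 40] [167. 164.]
[168 312] [16 24] [172.8 318.4]
[224  80] [ 8 32] [224.  92.]
[216 120] [80 56] [249.03703704 145.62962963]
[232 272] [64 56] [255.2195122  297.75609756]
[0.61037721 0.03270594 0.14      ] [0.61070859 0.0327203  0.06      ]
```

```bash
python3 -m pendant '[[0.6,-0.1,0.1,0,0,0,0.5],[0.6,-0.1,0,0,0,0,0.5],[0.6,-0.1,0,0,0,0,0.5],[0.6,-0.1,0,0,0,0,0.5],[0.4,-0.1,0,0,0,0,0.5],[0,0,0,0,0,0,0.5],[0,0,0,0,0,0,0.5]]'
```

```text
t: 8.65
tool_pos: [0.5501, 0.0265, 0.1824]
tool_rot: [[0.06, -0.0, 0.998], [-0.998, 0.001, 0.06], [-0.001, -1.0, -0.0]]
force: [0.3, -0.0, -2.3]
opening: 0.0088
```

```bash
python3 -m pendant '[[0.18,0.07,0,0,0,0,0.5],[0,0,0,0,0,0,0.5],[0,0,0,0,0,0,0.5]]'
python3 - <<'E'
from h import *
a=viewer.snapshot('side')
s=sensors.observe();print(s['tool_pos'],s['force'],s['wrist_torque'])
cv2.imwrite('pics/c7.png',crop(a,265,175,100,70,8));cv2.imwrite('pics/s7.png',a)
E
```

```text
t: 8.9
tool_pos: [0.5516, 0.0272, 0.1823]
tool_rot: [[0.06, -0.001, 0.998], [-0.998, 0.001, 0.06], [-0.001, -1.0, -0.001]]
force: [-0.0, 0.1, -2.2]
opening: 0.0086
[0.55168055 0.02724272 0.18230618] [-0.19844517  0.04477406 -2.20410954] [-0.00557074  0.06848587  0.04260768]
```

View pics/c7.png

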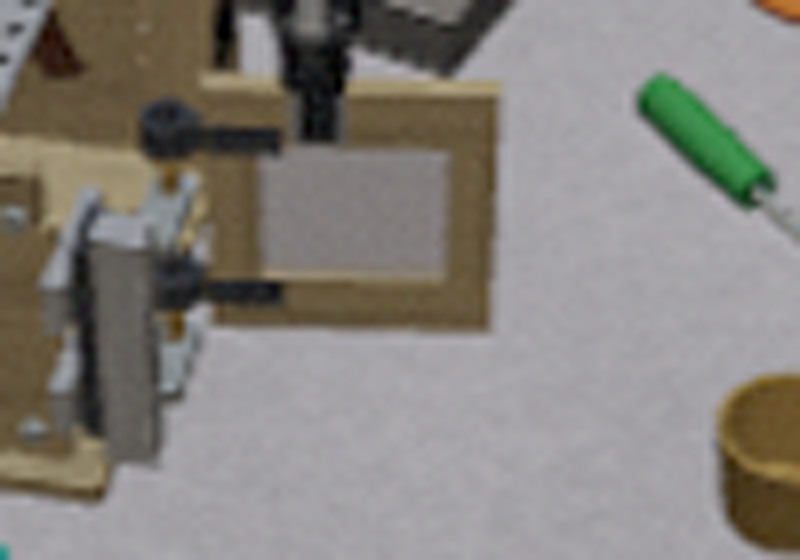

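```bash
python3 -m pendant '[[0,0,-0.2,0,0,0,0.5],[0,0,-0.2,0,0,0,0.5],[0,0,-0.1,0,0,0,0.5],[0,0,0,0,0,0,0.5],[0,0,0,0,0,0,0.5]]'; python3 -m pendant '[[0,0,-0.1,0,0,0,0.5],[0,0,-0.05,0,0,0,0.5],[0,0,0,0,0,0,0.5]]'
```

```text
t: 9.37
tool_pos: [0.5508, 0.0275, 0.1766]
tool_rot: [[0.06, -0.002, 0.998], [-0.998, 0.001, 0.06], [-0.001, -1.0, -0.002]]
force: [-0.7, 0.3, -2.3]
opening: 0.0088
t: 9.62
tool_pos: [0.5507, 0.0275, 0.1749]
tool_rot: [[0.06, -0.002, 0.998], [-0.998, 0.001, 0.06], [-0.001, -1.0, -0.002]]
force: [-0.3, 0.1, -2.4]
opening: 0.0089
```

```bash
python3 -m pendant '[[0.08,0,-0.1,0,0,0,0.5],[0,0,-0.05,0,0,0,0.5],[0,0,0,0,0,0,0.5]]'; python3 -m pendant '[[0,0,-0.1,0,0,0,0.5],[0,0,-0.05,0,0,0,0.5],[0,0,0,0,0,0,0.5]]'
```

```text
t: 9.87
tool_pos: [0.5517, 0.0275, 0.1733]
tool_rot: [[0.06, -0.002, 0.998], [-0.998, 0.001, 0.06], [-0.001, -1.0, -0.002]]
force: [-0.3, -0.2, -2.5]
opening: 0.0089
t: 10.12
tool_pos: [0.5518, 0.0275, 0.1717]
tool_rot: [[0.06, -0.002, 0.998], [-0.998, 0.001, 0.06], [-0.001, -1.0, -0.002]]
force: [-0.4, 0.0, -1.5]
opening: 0.0089
```

```bash
python3 -m pendant '[[0,0,-0.1,0,0,0,0.5],[0,0,0,0,0,0,0.5]]'
python3 - <<'E'
from h import *
a=viewer.snapshot('side')
s=sensors.observe();print(s['tool_pos'],s['force'],s['wrist_torque'])
cv2.imwrite('pics/c8.png',crop(a,265,175,100,70,8))
E
```

```text
t: 10.28
tool_pos: [0.5518, 0.0275, 0.1706]
tool_rot: [[0.06, -0.002, 0.998], [-0.998, 0.001, 0.06], [-0.001, -1.0, -0.002]]
force: [-0.5, -0.4, -1.4]
opening: 0.0089
[0.55180597 0.02744426 0.17068539] [-0.40262426  0.01259601 -2.59758497] [ 0.05449974 -0.02355203  0.04891309]
```

View pics/c8.png

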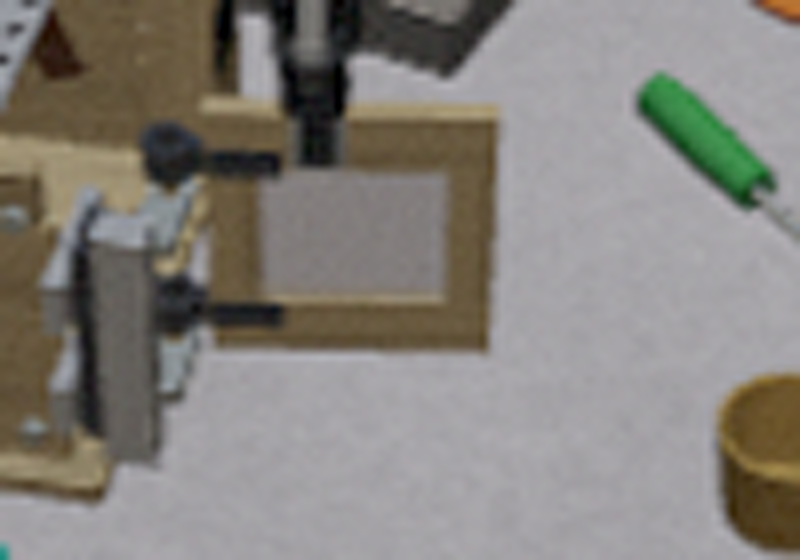

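Noise only; both knuckles are going over the pins (upper at crop 170,150, lower at 178,305, brass now hidden). Continue down.

```bash
python3 -m pendant '[[0,0,-0.1,0,0,0,0.5],[0,0,-0.1,0,0,0,0.5],[0,0,0,0,0,0,0.5]]';  python3 -m pendant '[[0,0,-0.1,0,0,0,0.5],[0,0,-0.1,0,0,0,0.5],[0,0,0,0,0,0,0.5]]'; python3 -m pendant '[[0,0,-0.1,0,0,0,0.5],[0,0,-0.1,0,0,0,0.5],[0,0,0,0,0,0,0.5]]'
```

```text
t: 10.58
tool_pos: [0.5519, 0.0275, 0.1686]
tool_rot: [[0.06, -0.001, 0.998], [-0.998, 0.001, 0.06], [-0.001, -1.0, -0.001]]
force: [-0.1, -0.5, -1.7]
opening: 0.0087
t: 10.83
tool_pos: [0.5519, 0.0274, 0.1663]
tool_rot: [[0.06, -0.001, 0.998], [-0.998, 0.001, 0.06], [-0.001, -1.0, -0.001]]
force: [-0.7, 0.1, -2.2]
opening: 0.0088
t: 11.08
tool_pos: [0.5519, 0.0275, 0.1641]
tool_rot: [[0.06, -0.002, 0.998], [-0.998, 0.001, 0.06], [-0.001, -1.0, -0.002]]
force: [0.1, 0.3, -2.6]
opening: 0.0089
```

```bash
python3 -m pendant '[[0,0,-0.1,0,0,0,0.5],[0,0,0,0,0,0,0.5]]';  python3 -m pendant '[[0,0,-0.1,0,0,0,0.5],[0,0,0,0,0,0,0.5]]'; python3 -m pendant '[[0,0,-0.05,0,0,0,0.5],[0,0,0,0,0,0,0.5]]'
```

```text
t: 11.25
tool_pos: [0.5519, 0.0275, 0.1629]
tool_rot: [[0.06, -0.002, 0.998], [-0.998, 0.001, 0.06], [-0.001, -1.0, -0.002]]
force: [-0.1, 0.7, -2.7]
opening: 0.0088
t: 11.42
tool_pos: [0.5518, 0.0275, 0.1619]
tool_rot: [[0.06, -0.002, 0.998], [-0.998, 0.001, 0.06], [-0.001, -1.0, -0.002]]
force: [-0.1, 0.6, -2.7]
opening: 0.0089
t: 11.58
tool_pos: [0.552, 0.0275, 0.1614]
tool_rot: [[0.06, -0.001, 0.998], [-0.998, 0.001, 0.06], [-0.001, -1.0, -0.001]]
force: [-0.2, 0.0, -1.9]
opening: 0.0087
```

```bash
python3 -m pendant '[[0,0,-0.05,0,0,0,0.5],[0,0,0,0,0,0,0.5]]'
python3 - <<'E'
from h import *
a=viewer.snapshot('side')
s=sensors.observe();print(s['tool_pos'],s['force'],s['wrist_torque'])
cv2.imwrite('pics/c9.png',crop(a,265,175,100,70,8))
E
```

```text
t: 11.75
tool_pos: [0.5522, 0.0275, 0.1613]
tool_rot: [[0.06, -0.001, 0.998], [-0.998, 0.001, 0.06], [-0.001, -1.0, -0.001]]
force: [1.3, -0.2, -2.2]
opening: 0.0084
[0.55219315 0.02745674 0.16130152] [-0.40385411 -0.4352023  -1.40543865] [-0.00498765 -0.0442138  -0.01492263]
```

View pics/c9.png

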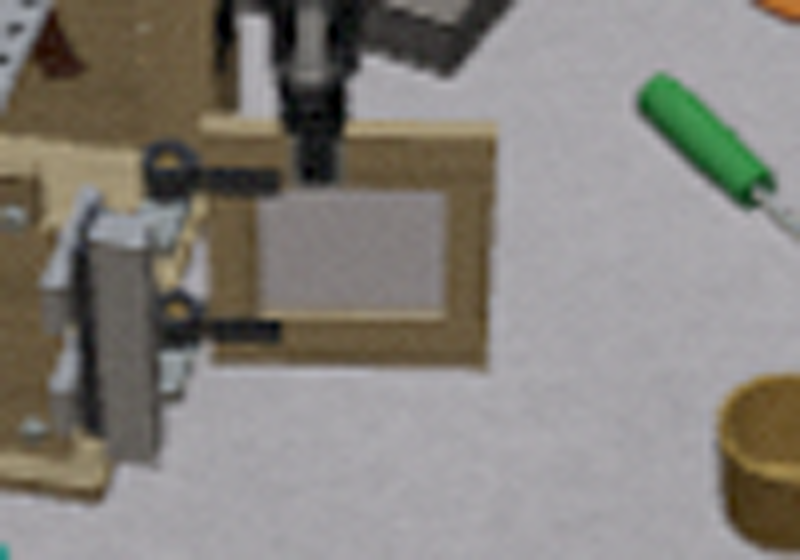

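Both knuckles are home: brass pin ends show in both bores (crop 172,155 and 178,308). Open slightly (loose straddle), and compute the arc.

```bash
python3 -m pendant '[[0,0,0,0,0,0,1.2],[0,0,0,0,0,0,1.8],[0,0,0,0,0,0,1.8],[0,0,0,0,0,0,1.8]]'
cat > arc.py <<'E'
import sys
from h import *
s=sensors.observe();p=np.array(s['tool_pos']);R=np.array(s['tool_rot'])
P=np.array([.6091,.0309]);yaw=np.arctan2(R[1,0],R[0,0]);th=yaw+np.radians(270)
print(p,np.degrees(th),'dist',np.linalg.norm(P-p[:2]),'dir',np.degrees(np.arctan2(*(p[:2]-P)[::-1]))%360,s['opening'],s['force'],'tilt',R[:2,1])
def T(t): return P+.057*np.array([np.cos(t),np.sin(t)])
q=p[:2]; n=int(sys.argv[1]);st=float(sys.argv[2])
for k in range(1,n+1):
    d=T(th+np.radians(st)*k)-q;q=q+d;print(np.round(d*100,2),round(np.radians(st),3))
E
python3 arc.py 20 3
```

```text
t: 12.13
tool_pos: [0.5529, 0.0274, 0.1618]
tool_rot: [[0.06, 0.001, 0.998], [-0.998, 0.001, 0.06], [-0.001, -1.0, 0.001]]
force: [-1.0, 1.1, 0.4]
opening: 0.0181
[0.55294111 0.02738162 0.16181759] 183.43133699201408 dist 0.05626900099427388 dir 183.58492367125677 0.018134945712239708 [-0.98625029  1.12400314  0.41703268] tilt [0.00090846 0.00060351]
[-0.05 -0.29] 0.052
[ 0.04 -0.3 ] 0.052
[ 0.06 -0.29] 0.052
[ 0.07 -0.29] 0.052
[ 0.09 -0.29] 0.052
[ 0.1  -0.28] 0.052
[ 0.12 -0.27] 0.052
[ 0.13 -0.27] 0.052
[ 0.14 -0.26] 0.052
[ 0.16 -0.25] 0.052
[ 0.17 -0.24] 0.052
[ 0.18 -0.24] 0.052
[ 0.2  -0.23] 0.052
[ 0.21 -0.21] 0.052
[ 0.22 -0.2 ] 0.052
[ 0.23 -0.19] 0.052
[ 0.24 -0.18] 0.052
[ 0.25 -0.17] 0.052
[ 0.26 -0.15] 0.052
[ 0.26 -0.14] 0.052
```

```bash
python3 -m pendant '[[-0.05,-0.29,0,0,0,0.052,1.8],[0.04,-0.3,0,0,0,0.052,1.8],[0.06,-0.29,0,0,0,0.052,1.8],[0.07,-0.29,0,0,0,0.052,1.8],[0.09,-0.29,0,0,0,0.052,1.8],[0.1,-0.28,0,0,0,0.052,1.8],[0.12,-0.27,0,0,0,0.052,1.8],[0.13,-0.27,0,0,0,0.052,1.8],[0,0,0,0,0,0,1.8]]'; python3 arc.py 10 3;  python3 - <<'E'
from h import *
a=viewer.snapshot('side')
cv2.imwrite('pics/c10.png',crop(a,265,155,100,75,8))
E
```

```text
t: 12.88
tool_pos: [0.5593, 0.0042, 0.1624]
tool_rot: [[0.476, 0.002, 0.879], [-0.879, 0.002, 0.476], [-0.001, -1.0, 0.002]]
force: [-0.4, 0.1, 0.2]
opening: 0.0182
[0.55933233 0.00418281 0.1623723 ] 208.44032624214924 dist 0.056485659053135025 dir 208.22860333435398 0.018185795885625872 [-0.42556655  0.07307714  0.20911403] tilt [0.00174577 0.00179473]
[ 0.11 -0.3 ] 0.052
[ 0.16 -0.25] 0.052
[ 0.18 -0.24] 0.052
[ 0.19 -0.23] 0.052
[ 0.2  -0.22] 0.052
[ 0.21 -0.21] 0.052
[ 0.22 -0.2 ] 0.052
[ 0.23 -0.19] 0.052
[ 0.24 -0.18] 0.052
[ 0.25 -0.16] 0.052
```

View pics/c10.png

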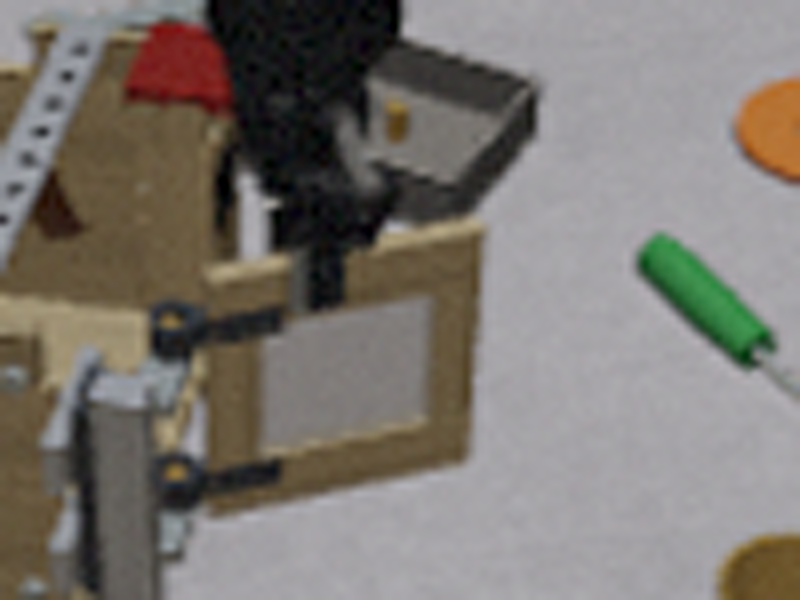

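The gate follows, still home on both pins. Continue.

```bash
python3 -m pendant '[[0.11,-0.3,0,0,0,0.052,1.8],[0.16,-0.25,0,0,0,0.052,1.8],[0.18,-0.24,0,0,0,0.052,1.8],[0.19,-0.23,0,0,0,0.052,1.8],[0.2,-0.22,0,0,0,0.052,1.8],[0.21,-0.21,0,0,0,0.052,1.8],[0.22,-0.2,0,0,0,0.052,1.8],[0.23,-0.19,0,0,0,0.052,1.8],[0.24,-0.18,0,0,0,0.052,1.8],[0.25,-0.16,0,0,0,0.052,1.8],[0,0,0,0,0,0,1.8]]'; python3 arc.py 12 2;  python3 - <<'E'
from h import *
a=viewer.snapshot('side')
cv2.imwrite('pics/c11.png',crop(a,265,155,100,75,8))
E
```

```text
t: 13.85
tool_pos: [0.5778, -0.0156, 0.1622]
tool_rot: [[0.851, -0.003, 0.525], [-0.525, 0.004, 0.851], [-0.004, -1.0, 0.002]]
force: [0.4, -0.3, -0.0]
opening: 0.0176
[ 0.57778925 -0.01563836  0.16224171] 238.33614816470782 dist 0.05609083673960398 dir 236.06755873023303 0.017578234821447034 [ 0.35338686 -0.25563956 -0.01826013] tilt [-0.00282999  0.00366517]
[ 0.31 -0.3 ] 0.035
[ 0.17 -0.1 ] 0.035
[ 0.18 -0.09] 0.035
[ 0.18 -0.08] 0.035
[ 0.18 -0.08] 0.035
[ 0.19 -0.07] 0.035
[ 0.19 -0.06] 0.035
[ 0.19 -0.06] 0.035
[ 0.19 -0.05] 0.035
[ 0.19 -0.04] 0.035
[ 0.2  -0.04] 0.035
[ 0.2  -0.03] 0.035
```

View pics/c11.png

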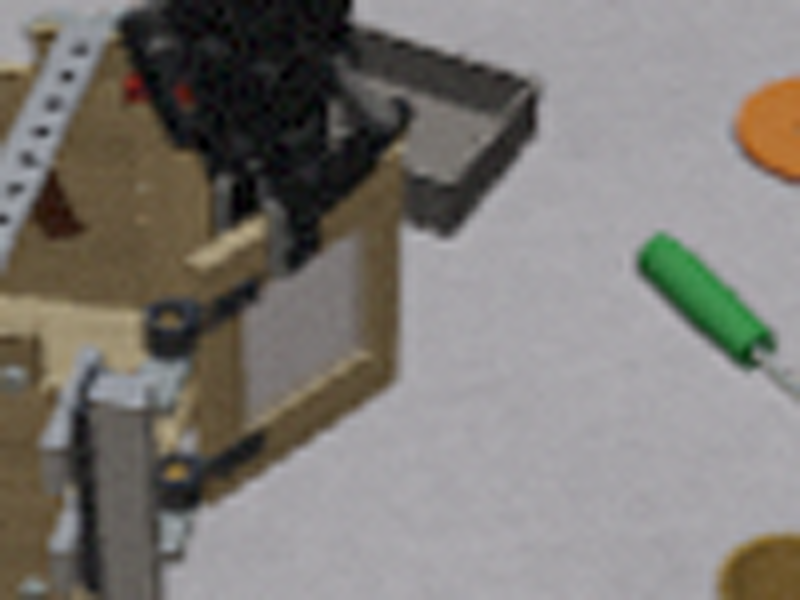

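```bash
python3 -m pendant '[[0.2,-0.18,0,0,0,0.035,1.8],[0.22,-0.16,0,0,0,0.035,1.8],[0.2,-0.12,0,0,0,0.035,1.8],[0.18,-0.1,0,0,0,0.035,1.8],[0.18,-0.08,0,0,0,0.035,1.8],[0.19,-0.07,0,0,0,0.035,1.8],[0.19,-0.06,0,0,0,0.035,1.8],[0,0,0,0,0,0,1.8],[0,0,0,0,0,0,1.8]]'; python3 arc.py 8 2;  python3 - <<'E'
from h import *
a=viewer.snapshot('side')
cv2.imwrite('pics/c12.png',crop(a,265,155,100,75,8))
E
```

```text
t: 14.65
tool_pos: [0.5883, -0.0209, 0.1616]
tool_rot: [[0.948, -0.008, 0.318], [-0.318, 0.004, 0.948], [-0.009, -1.0, 0.001]]
force: [-0.9, -0.3, -0.1]
opening: 0.0179
[ 0.58827808 -0.02090926  0.16156228] 251.43045558054413 dist 0.05583683118393643 dir 248.10501966808374 0.017851336476036126 [-0.88295195 -0.32452921 -0.14005711] tilt [-0.00824286  0.00403155]
[ 0.46 -0.28] 0.035
[ 0.19 -0.05] 0.035
[ 0.19 -0.05] 0.035
[ 0.19 -0.04] 0.035
[ 0.2  -0.03] 0.035
[ 0.2  -0.03] 0.035
[ 0.2  -0.02] 0.035
[ 0.2  -0.01] 0.035
```

View pics/c12.png

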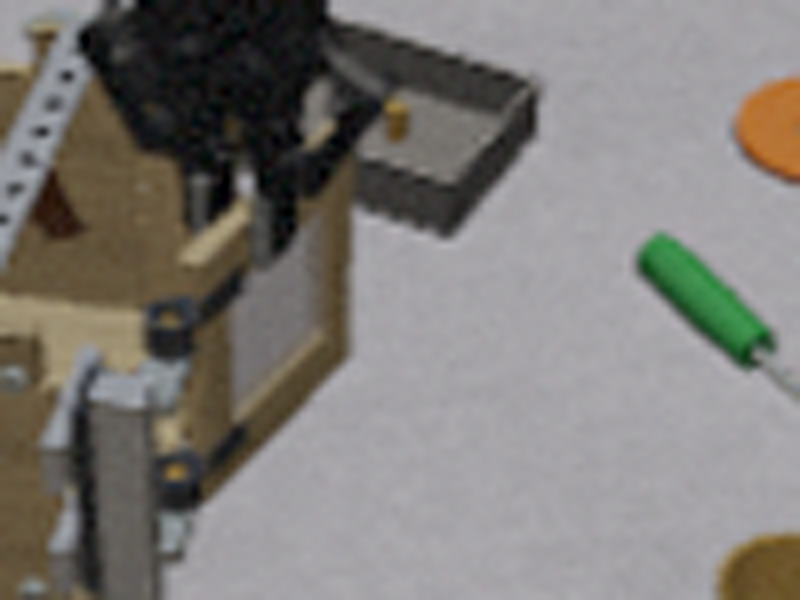

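```bash
python3 -m pendant '[[0.2,-0.1,0,0,-0.004,0.03,1.8],[0.2,-0.1,0,0,-0.004,0.03,1.8],[0.2,-0.1,0,0,0,0.03,1.8],[0.2,-0.06,0,0,0,0.03,1.8],[0.2,-0.06,0,0,0,0.03,1.8],[0.2,-0.06,0,0,0,0.03,1.8],[0.2,-0.04,0,0,0,0.03,1.8],[0,0,0,0,0,0,1.8],[0,0,0,0,0,0,1.8]]'; python3 arc.py 1 2;  python3 - <<'E'
from h import *
a=viewer.snapshot('side')
cv2.imwrite('pics/c13.png',crop(a,265,145,100,75,8))
E
```

```text
t: 15.45
tool_pos: [0.5999, -0.0247, 0.1614]
tool_rot: [[0.993, -0.004, 0.121], [-0.121, 0.005, 0.993], [-0.004, -1.0, 0.004]]
force: [-0.6, 0.2, 0.3]
opening: 0.0179
[ 0.59991597 -0.0246918   0.16141798] 263.053816356991 dist 0.05634531943669331 dir 260.61919778570217 0.017940610297541033 [-0.55290762  0.23971618  0.33266886] tilt [-0.00368809  0.00452553]
[ 0.43 -0.12] 0.035
```

View pics/c13.png

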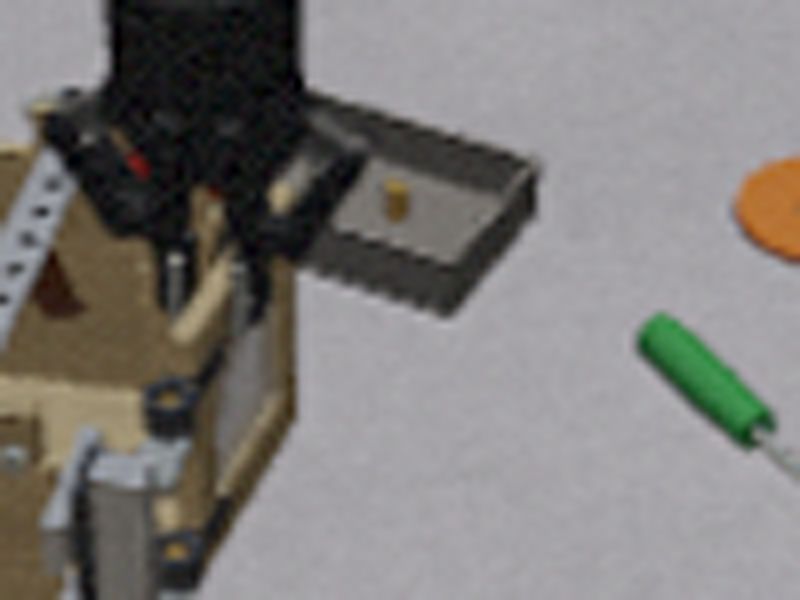

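```bash
python3 -m pendant '[[0.15,-0.02,0,0.003,0,0.015,1.8],[0.15,-0.02,0,0,0,0.01,1.8],[0,0,0,0,0,0,1.8]]'; python3 -m pendant '[[0.15,-0.02,0,0,0,0,1.8],[0.15,0,0,0,0,0,1.8],[0,0,0,0,0,0,1.8]]'; python3 -m pendant '[[0.1,0,0,0,0,0,1.8],[0,0,0,0,0,0,1.8]]'
```

```text
t: 15.75
tool_pos: [0.6025, -0.0249, 0.1614]
tool_rot: [[0.995, -0.004, 0.096], [-0.096, 0.008, 0.995], [-0.005, -1.0, 0.007]]
force: [0.1, 0.2, -0.9]
opening: 0.0179
t: 16.0
tool_pos: [0.6057, -0.0252, 0.1614]
tool_rot: [[0.995, -0.005, 0.097], [-0.097, 0.008, 0.995], [-0.005, -1.0, 0.007]]
force: [0.8, -0.3, -0.2]
opening: 0.0182
t: 16.17
tool_pos: [0.6068, -0.0252, 0.1613]
tool_rot: [[0.995, -0.005, 0.097], [-0.097, 0.008, 0.995], [-0.005, -1.0, 0.007]]
force: [0.2, 0.3, 0.6]
opening: 0.0181
```

```bash
for i in 1 ; do python3 -m pendant '[[0.1,0,0,0,0,0,1.8],[0,0,0,0,0,0,1.8]]'; python3 -m pendant '[[0.1,0,0,0,0,0,1.8],[0,0,0,0,0,0,1.8]]'; done;  python3 - <<'E'
from h import *
a=viewer.snapshot('side');b=viewer.snapshot('top')
s=sensors.observe();print(s['tool_pos'],s['force'],s['wrist_torque'])
cv2.imwrite('pics/c14.png',np.hstack([crop(a,265,145,80,75,5),crop(b,290,110,80,75,5)]))
E
```

```text
t: 16.33
tool_pos: [0.608, -0.0252, 0.1613]
tool_rot: [[0.995, -0.005, 0.097], [-0.097, 0.008, 0.995], [-0.005, -1.0, 0.007]]
force: [-0.4, -0.1, -0.3]
opening: 0.0178
t: 16.5
tool_pos: [0.609, -0.0252, 0.1613]
tool_rot: [[0.995, -0.005, 0.097], [-0.097, 0.008, 0.995], [-0.006, -1.0, 0.007]]
force: [0.4, 0.2, -0.2]
opening: 0.0179
[ 0.60888766 -0.02514206  0.16126703] [ 1.28906259 -0.31413521  0.05297906] [ 0.02116287 -0.01228468 -0.02183682]
```

View pics/c14.png

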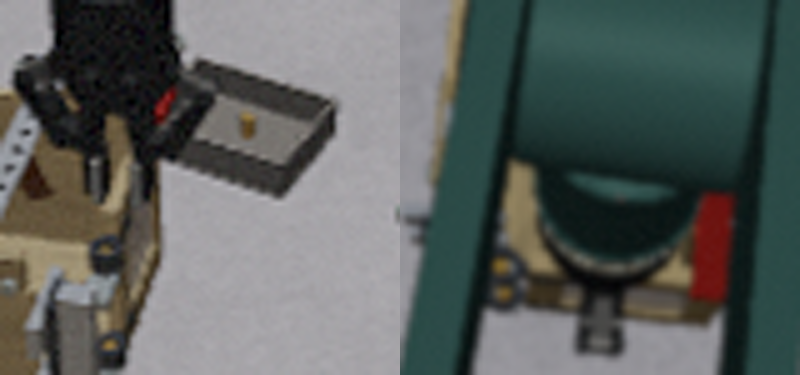

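```bash
python3 -m pendant '[[0.1,0,0,0,0,0,1.8],[0,0,0,0,0,0,1.8]]'; python3 -m pendant '[[0.1,0,0,0,0,0,1.8],[0,0,0,0,0,0,1.8]]'
```

```text
t: 16.77
tool_pos: [0.6093, -0.0251, 0.1612]
tool_rot: [[0.995, -0.006, 0.097], [-0.097, 0.008, 0.995], [-0.007, -1.0, 0.007]]
force: [0.2, -0.1, -0.3]
opening: 0.0184
t: 16.93
tool_pos: [0.6093, -0.0251, 0.1611]
tool_rot: [[0.995, -0.008, 0.097], [-0.097, 0.008, 0.995], [-0.009, -1.0, 0.007]]
force: [-0.6, -0.1, 0.0]
opening: 0.0177
```

```bash
python3 -m pendant '[[0.1,0,0,0,0,0,1.8],[0,0,0,0,0,0,1.8]]'
python3 - <<'E'
from h import *
s=sensors.observe();print(s['tool_pos'],s['force'],s['wrist_torque'])
E
```

```text
t: 17.1
tool_pos: [0.6094, -0.0251, 0.161]
tool_rot: [[0.995, -0.01, 0.097], [-0.097, 0.008, 0.995], [-0.011, -1.0, 0.007]]
force: [-1.4, 0.2, 0.6]
opening: 0.0177
[ 0.60941734 -0.02507653  0.16095742] [-1.35160594  0.15943002  0.63806937] [-0.07719653  0.16095313 -0.00623446]
```

Contact: TCP stalls at x=0.6094 with about -1.4 N. Back off to centre the fingers, then look, then lift.

```bash
python3 -m pendant '[[-0.2,0,0,0,-0.008,0,2],[-0.2,0,0,0,0,0,2.2],[0,0,0,0,0,0,2.2],[0,0,0,0,0,0,2.2]]'
python3 - <<'E'
from h import *
a=viewer.snapshot('side');b=viewer.snapshot('top')
s=sensors.observe();print(s['tool_pos'],s['force'])
cv2.imwrite('pics/c15.png',np.hstack([crop(a,265,145,80,75,5),crop(b,290,110,80,75,5)]))
E
```

```text
t: 17.43
tool_pos: [0.607, -0.0251, 0.1612]
tool_rot: [[0.995, 0.003, 0.097], [-0.097, 0.008, 0.995], [0.002, -1.0, 0.008]]
force: [0.3, 0.3, -0.0]
opening: 0.0218
[ 0.60700178 -0.02507957  0.16122677] [0.35330176 0.41309084 0.04531472]
```

View pics/c15.png

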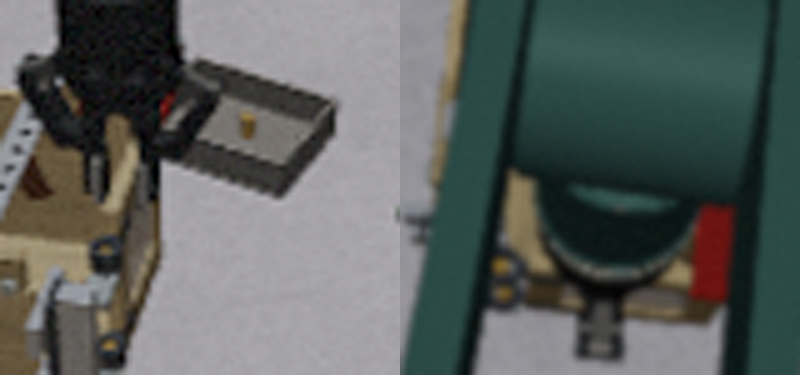

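```bash
python3 -m pendant '[[-0.1,0,0.4,0,0,0,2.2],[0,0,0.8,0,0,0,2.2],[0,0,0.8,0,0,0,2.2],[0,0,1,0,0,0,2.2],[0,0,1,0,0,0,2.2],[0,0,1,0,0,0,2.2],[0,0,1,0,0,0,2.2],[0,0,1,0,0,0,2.2],[-2,0,1,0,0,0,2.2],[-2,0,1,0,0,0,2.2],[-2,1,0.5,0,0,0,2.2],[-2,2,0,0,0,0,2.2],[-2,3,0,0,0,0,2.2],[-1,3.5,0,0,0,0,2.2],[-1,3.5,0,0,0,0,2.2],[0,3.5,0,0,0,0,2.2],[0,3.5,0,0,0,0,2.2],[0,3.5,0,0,0,0,2.2],[0,0,0,0,0,0,2.2],[0,0,0,0,0,0,2.2]]'
python3 - <<'E'
from h import *
a=viewer.snapshot('side');b=viewer.snapshot('top')
cv2.imwrite('pics/s16.png',a);cv2.imwrite('pics/t16.png',b)
cv2.imwrite('pics/c16.png',np.hstack([crop(a,265,145,80,75,5),crop(b,290,110,80,75,5)]))
E
```

```text
t: 19.2
tool_pos: [0.4837, 0.2173, 0.2801]
tool_rot: [[0.995, 0.023, 0.101], [-0.101, 0.007, 0.995], [0.022, -1.0, 0.01]]
force: [-0.8, -0.8, -0.0]
opening: 0.0222
```

View pics/c16.png

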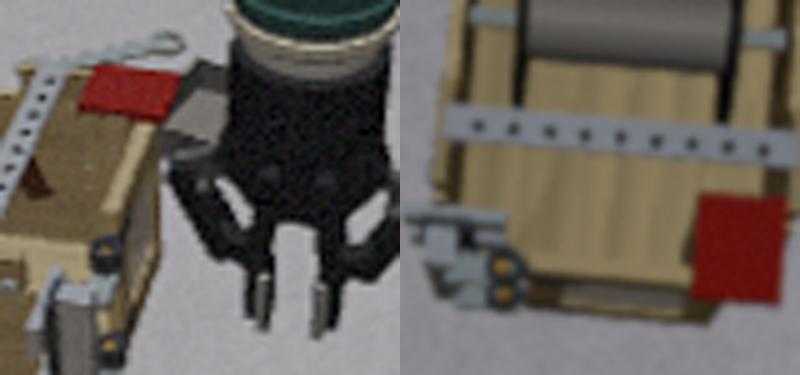

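View pics/s16.png

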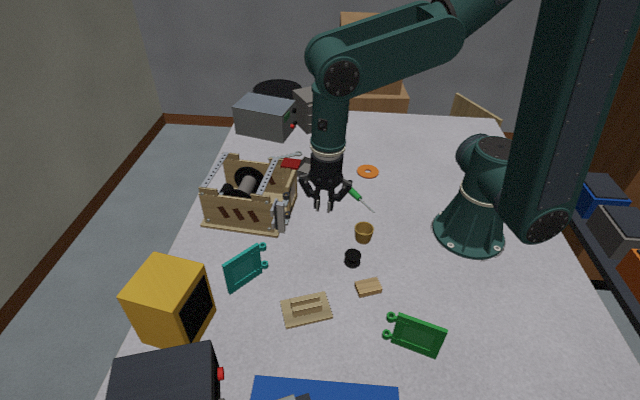

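View pics/t16.png

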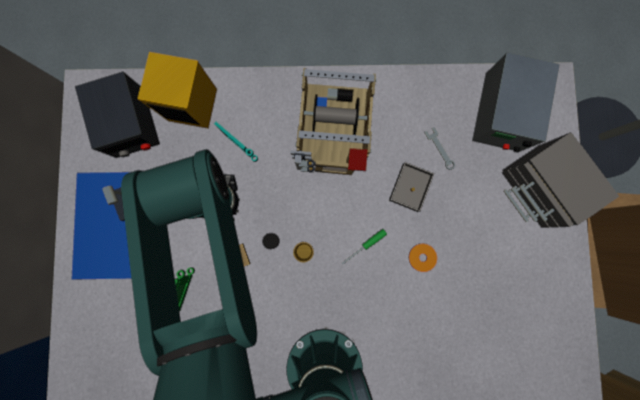

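Run:
```python
from h import *
a=cv2.imread('pics/t16.png');s=cv2.imread('pics/s16.png')
cv2.imwrite('pics/c17.png',np.hstack([crop(a,305,150,50,35,8),crop(s,270,160,48,35,8)]))
P=np.array([.6091,.0309]);
for th in(264.5,259.5):
    t=np.radians(th);u=np.array([np.cos(t),np.sin(t)]);n=np.array([-u[1],u[0]])
    L=[]
    for x,y,z in((.014,-.005,.04),(.13,-.005,.04),(.014,-.005,.165),(.13,-.005,.165)):
        q=P+u*x+n*y;L.append((*q,z))
    print(th,np.round((proj('top',L)-[305,150])*8), np.round((proj('side',L)-[270,160])*8+[400,0]))
```

```text
264.5 [[ 80. 172.]
 [375. 196.]
 [ 76. 110.]
 [408. 137.]] [[561. 451.]
 [620. 277.]
 [552. 220.]
 [615.  51.]]
259.5 [[ 78. 175.]
 [371. 224.]
 [ 75. 114.]
 [403. 169.]] [[563. 452.]
 [644. 282.]
 [555. 221.]
 [641.  55.]]
```

View pics/c17.png

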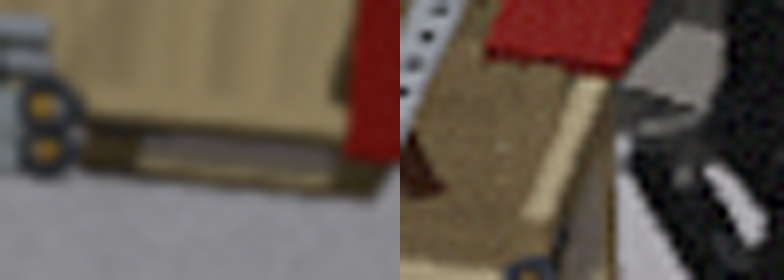

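The bottom front edge of the gate runs (80,172)→(378,198) in the crop. That matches the prediction for shut, (80,172)→(375,196), rather than 5° open. The free end lies under the red tab, brass shows in both bores, the gripper is clear, and the bystanders have not moved.

```bash
python3 -m pendant '[[0,0,0,0,0,0,2.2],[0,0,0,0,0,0,2.2],[0,0,0,0,0,0,2.2]]'; python3 -c "
from bench import env
print(env.finish_job())"
```

```text
t: 19.55
tool_pos: [0.4844, 0.213, 0.2804]
tool_rot: [[0.994, 0.023, 0.107], [-0.107, 0.006, 0.994], [0.023, -1.0, 0.009]]
force: [-0.7, 0.2, 0.2]
opening: 0.0219
the job is handed in; nothing more can be done
None
```

I hung the plywood gate on both pins, swung it shut under the red keeper, let go of it and handed the job in at about 19.6 s. No verdict was reported.

**What I did:** I gripped the gate by its top edge, lifted it clear of the stand and brought it to the hinge from the front, held open. I lowered it over the pins a millimetre or two at a time, and no clear contact force showed. I then opened the fingers to 18 mm and swung it shut with the fingers loosely either side of it. The arm stopped advancing against the stop with about 1.4 N showing, and I backed off and withdrew.

**Last checks:**
- **Fully home:** brass pin ends show in both knuckle bores. At release the tool height matched full seating to within about 1 mm.
- **Shut:** the gate's lower front edge is within about half a pixel of where it should be when shut, with the free end under the keeper.
- **Everything else:** the bench objects I could see had not visibly moved; I compared the pictures only by eye. The gripper is well clear.

**What disagreed:** the two cameras differed by about 2 to 3 mm on the pins' sideways position. I aimed between the two readings, and the gate went on at the first try.

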